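# Fit the tool rest and set the sharpener's selector

## Task

Get the sharpener ready: lift the tool rest out of its blue holder by its yellow arm, stand it upright on the open bench and let go, then take it again by its steel sleeve and slide it down over the sharpener's upright post until it sits fully home, with the yellow arm down in the aluminium fork that points at the wheel. With the rest fitted and let go, turn the black selector knob until its white pointer clicks in at the red mark. Leave the jar, the whetstone and the wrench where they are.

Things in the scene. Friction and masses are not known exactly. Their poses are not given: they have to be found in the camera images.
- rest_sleeve (a point): Centre of the loose tool rest's steel sleeve: upright tube, 38 mm outside, 22 mm bore, 50 mm tall; point on its axis 25 mm above its lower end. z: up the axis, x: along the yellow arm, a bar 12 mm wide (y), 14 mm tall, reaching 88 mm from the axis, its top flush with the sleeve's top. Rest about 0.22 kg; it stands stably on the sleeve's lower end.
- rest_arm (a point): Middle of the free part of the rest's yellow arm: 57 mm from the sleeve's axis along x, 43 mm above the sleeve's lower end; axes as rest_sleeve. The place to pinch the arm (12 mm across, along y). The bench around x = 0.50, y = -0.16 m, between holder and sharpener, is always free to stand the rest on, its arm pointing along world +x.
- holder: Blue fixed holder, origin on the bench under its centre: base 90 x 80 x 6 mm with a 44 mm square pocket, walls 4 mm thick. The sleeve starts in it, standing on the base (6 mm up), arm roughly along the holder's +x. Three walls are 60 mm high and hide the sleeve from the fingers; the +x wall is 32 mm high and the arm passes over it. Lift the rest 65 mm straight up to clear it.
- sharpener: Fixed flat sharpening machine, 190 (x) x 360 (y) mm, deck 55 mm above the bench; origin on the bench under its centre, -x side towards the robot. On the deck along y: steel post at -125 mm, aluminium fork at -91 to -45 mm, dark grinding wheel (110 mm across, top 26 mm above the deck, does not turn) at +12 mm, selector at +125 mm.
- post_base (a point): Foot of the upright steel post, on its axis at the deck's surface (55 mm above the bench). Post 19 mm in diameter, 75 mm tall, bevelled top. Axes as the sharpener's. Fully home, the sleeve's lower end stands on the deck here and the arm points along this +y.
- fork (a point): Between the two upright aluminium plates of the fork, 43 mm above the deck, 57 mm from the post's axis along the sharpener's +y: where rest_arm lies when the rest is fully home. Plates 46 mm long, 6 mm thick, 65 mm high above the deck, 26 mm apart (in x): no room for fingers beside the arm.
- selector (a joint): Angle of the selector knob, rad: 0 to 4.19, growing clockwise seen from above. Seven click positions every 40 degrees (0.698 rad) from 0; a detent (about 0.04 N m) pulls it into the nearest. At 0 the white pointer points to the sharpener's -x side; the red mark is the fifth position, 2.793 rad. It starts at the first, second or third position.
- selector_grip (a point): On the selector knob's vertical axis, 37 mm above the deck, the height to grip: black knob with an upright bar grip 42 mm long (x), 14 mm thick (y), standing 12 to 44 mm above the deck on a disc 44 mm across and 14 mm high. Turns with the knob; the white pointer stripe is on top of the bar, towards this point's -x.
- red_mark (a point): The red mark beside the selector on the deck, 41.5 mm from the knob's axis (the other six marks are white and smaller).
- jar: Bystander: amber jar with a red cap, 60 mm diameter, 75 mm tall, origin under its centre.
- whetstone: Bystander: two-tone whetstone, 60 x 160 (y) x 24 mm, origin under its centre.
- wrench: Bystander: a wrench lying along its x axis, about 140 mm long.
There are look-alikes about, which are no part of the job. Of the things like the part that bears rest_sleeve, leave any that is pink; of the rest the smaller one is meant. There is more than one size of the holder; the job needs the smaller.

How it is judged:
By the outcome, as a careful person would: the job done as asked, in the order asked, and still so for the second after the job is handed in, with the robot touching nothing.
It also fails if it takes over 70 s, if anything falls off the work surface, if the arm or the gripper's body presses on something with over 40 N, if the wrist force passes 120 N, or if a joint passes its speed limit or range.

## Robot

A 7-joint arm with a two-finger parallel gripper is mounted at the origin on the work surface. World frame = base frame: x ahead of the robot, y to its left, z up, the work surface at z = 0. Lengths are in m, angles in rad, forces in N, time in s.
With the tool pointing down it reaches from about 0.35 to 0.9 m from the base axis. Payload 8.1 kg.
Tool frame: the origin (TCP) lies at the very end of the fingers, on their centre line; the grasp point (between the pads) lies 19 mm behind it; z points along the fingers, x is the direction in which the jaws open and shut, and the axes are right-handed (so a half turn about z gives the same grasp; the last joint's range is limited). The gripper opens to 92 mm and grips with 3 to 60 N. Pads are 19 mm wide; open, the fingers measure 130 mm over their backs; the gripper's body (75 mm by 190 mm) begins 47 mm behind the grasp point.
Start: joints at [-1.351, 0.434, 0.025, 1.573, -0.012, 1.134, -0.075], TCP at [0.198, 0.593, 0.227] pointing down, gripper open.
Joint ranges: [-2.62, 2.62], [-0.44, 2.09], [-1.27, 1.32], [0.08, 2.57], [-1.32, 4.46], [0.12, 2], [-2.74, 2.74]. Speed limits (rad/s): [2.22, 2.22, 3.01, 3.01, 3.14, 3.14, 3.14].

## Interface

Orientations are given as a rotation vector (axis times angle).
In Python, from cell import status, viewer, arm gives the robot as it stands.
- The arm moves only by the tool jog_arm, never from a script. Its argument "commands" is text: rows parted by semicolons, each of 7 numbers parted by spaces: the closure, from -1 (fully open) to 1 (shut), then the shift along the world's x, y, z normalised to -1 to 1, where 1 is 0.3 m, then the turn, a rotation vector about the world's x, y, z normalised to -1 to 1, where 1 is 2 pi rad. In form: jaw dx dy dz wx wy wz; .... A call has exactly 5 rows; each row shifts and turns the commanded pose from where the row before left it; what a row does not reach is not made up. A row lasts 1/10 s, in which the tool goes at most 50 mm and 8.59 degrees, less where a joint would pass 70% of its speed; a pose out of reach is approached as far as the arm can. A call with a number of a shift or a turn outside -1 to 1 is refused whole. A call with a gripper value outside its range is refused whole. The fingers move at their own pace and stop on an object; "force" is the grip in N (left out, the last holds). Time passes only in rows, so rows that do not move let the fingers close, or fill a call up. It gives the time, the measured TCP pose, the force and the opening at its end, in the units of the state.
- status.observe(): the state, without advancing time (a new reading comes with each control period).
- viewer.get_image(name): name is "scene" or "top" or "wrist"; returns a dict with "pixels" (420x560x3 uint8, red, green, blue), "z_map" (420x560 float32, m along the optical axis (not along the pixel's ray), 0 where there is no reading), "camera_matrix" (3x3 intrinsics, pixels), "R" (3x3) and "t" (3): a world point X has camera coordinates R X + t. Camera axes: x right, y down, z forward; pixel columns grow to the right and rows downward; lengths in m; the calibration is good to about 2 mm. A picture is of the moment at which its call begins.
- arm.sign_off(): hands the job in, once; it reports no verdict.
The state is a dict: "clock": time; "joints": joint angles; "dq": joint speeds; "joint_efforts": joint torques, N m; "position": TCP position; "ee_rot": TCP orientation; "force": force on the tool from outside, world axes, zero at the start; "ft_torque": the same for the moment, N m; "width": opening from 0.0 (shut) to 1.0 (fully open).
Only numpy, scipy, OpenCV 4.12 (cv2) and the standard library are available. Lean on these libraries where they do the work, as an engineer would, in place of code of your own. Each camera call takes 0.05 s, during which the arm holds its last target. There are 200 camera calls.

## Working session

There is one attempt and no reset: what is moved stays moved. The work goes in short steps, Python scripts to look and compute and a tool call to move; the robot and the scene stay as the last step left them, time stands still between calls to the robot, and variables do not carry over. Pictures are saved under pics/ and viewed, about 8 in all and at most 12, crops included, and the job is handed in when it is done.

Besides the shell and the picture viewer there is one more tool, called after "Request:" in YAML: its name, and indented under it one key for each argument. jog_arm: Moves the arm, as the interface text tells. Scaled input: -1 to 1 covers 0.3 m each way for a shift and 2 pi rad each way for a turn. Its arguments: {"type":"object","properties":{"commands":{"type":"string"},"force":{"type":"number"}},"required":["commands"]}

```bash
mkdir -p pics; ls
cat > h.py <<'E'
import numpy as np, cv2
from cell import status, viewer, arm
def grab(n,save=None):
    d=viewer.get_image(n)
    if save: cv2.imwrite(f'pics/{save}.png',cv2.cvtColor(d['pixels'],cv2.COLOR_RGB2BGR))
    np.savez(f'/tmp/{save or n}.npz',**d)
    return d
def world(d):
    z=d['z_map'];K=d['camera_matrix'];v,u=np.mgrid[:z.shape[0],:z.shape[1]]
    p=np.stack([(u-K[0,2])/K[0,0]*z,(v-K[1,2])/K[1,1]*z,z],-1)
    return (p-d['t'])@d['R']
def ray(d,u,v,h):
    K=d['camera_matrix'];r=d['R'].T@np.array([(u-K[0,2])/K[0,0],(v-K[1,2])/K[1,1],1]);c=-d['R'].T@d['t']
    return c+r*(h-c[2])/r[2]
E
python3 - <<'E'
from h import *
for n in ('scene','top'):
    d=grab(n,n+'0'); print(n,-d['R'].T@d['t'],d['camera_matrix'][0,0])
print(status.observe())
a=cv2.imread('pics/scene0.png');b=cv2.imread('pics/top0.png')
cv2.imwrite('pics/st.png',np.vstack([a,b])[:, :]) if 0 else None
E
```

```text
pics
scene [ 1.11582279 -0.24825308  0.96336178] 399.01864926317967
top [ 0.29864856 -0.03446292  1.2523198 ] 443.28269328092006
{'clock': 0.1, 'joints': array([-1.35061842,  0.4351405 ,  0.02497521,  1.57402633, -0.01160153,
        1.13398828, -0.07508985]), 'dq': array([-0.00188702, -0.00011539,  0.00142636, -0.00172778,  0.00115331,
       -0.00101826, -0.00059084]), 'joint_efforts': array([ 2.36968124e-03, -6.69124818e+01,  9.87553485e-01, -3.15144897e+01,
       -6.05875324e-02,  3.73442844e-02,  7.68085329e-05]), 'position': array([0.19815485, 0.59226406, 0.2260236 ]), 'ee_rot': array([ 2.54883814e+00,  1.83499072e+00, -1.68144997e-03]), 'force': array([-0.60271327,  0.33069218,  0.85438121]), 'ft_torque': array([0.03456685, 0.00347574, 0.03231526]), 'width': 0.9998615520661702}
```

View pics/top0.png

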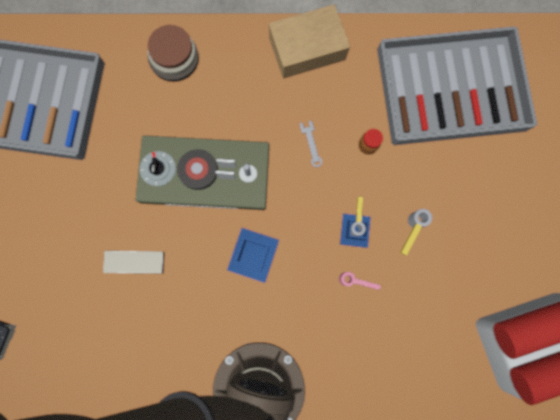

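View pics/scene0.png

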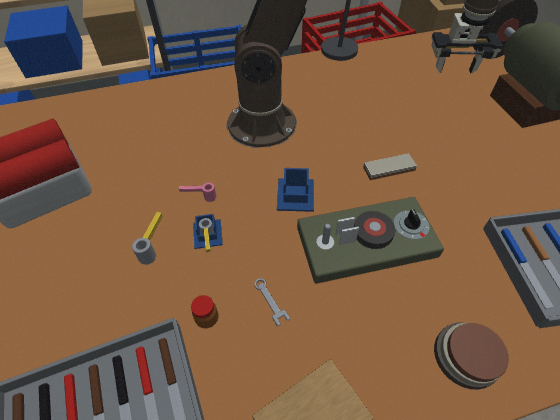

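Top view. Candidates for the rest:
- Yellow-armed rest in the small blue holder, sleeve at (357,228) with the arm tip at (360,199). This is the one in a holder.
- Loose, larger yellow rest, at (422,217).
- Pink rest, at (347,280).

Holder candidates are the small one at (355,230) and the large one at (254,255). I choose the rest in the small holder. The sharpener spans (138–270, 137–208), with the post at (248,173), knob at (157,168) and red mark near (154,155). Next I measure these.

Run:
```python
from h import *
d=dict(np.load('/tmp/top0.npz'));W=world(d);s=dict(np.load('/tmp/scene0.npz'));S=world(s)
def mask(d,lo,hi,win):
    h=cv2.cvtColor(d['pixels'],cv2.COLOR_RGB2HSV);m=cv2.inRange(h,lo,hi);o=np.zeros_like(m);x0,y0,x1,y1=win;o[y0:y1,x0:x1]=m[y0:y1,x0:x1];return o>0
for nm,w in(('small',(340,190,375,240)),('big',(395,205,435,260))):
    m=mask(d,(24,120,100),(34,255,255),w);P=W[m];print(nm,m.sum(),np.median(P,0)); 
    c=P[:,:2].mean(0);u,e,v=np.linalg.svd(P[:,:2]-c);print('dir',v[0],np.ptp((P[:,:2]-c)@v[0]))
m=mask(d,(105,120,60),(120,255,255),(330,205,380,255));P=W[m];print('holder base',cv2.minAreaRect(P[P[:,2]<.02][:,:2].astype(np.float32)))
print('sleeve',ray(d,357.5,229,.056))
m=(W[...,2]>.045)&(W[...,2]<.065);m[:, :130]=0;m[:,280:]=0;m[:130]=0;m[215:]=0
r=cv2.minAreaRect(W[m][:,:2].astype(np.float32));print('deck',r,np.median(W[m][:,2]))
print(cv2.boxPoints(r))
for n,p,h in(('post',(248,173),.13),('knob',(157,168),.1),('wheel',(197,168.5),.081),('red',(154,155),.055)):print(n,ray(d,*p,h))
a=cv2.imread('pics/top0.png');
A=cv2.resize(a[120:220,130:280],None,fx=5,fy=4.0,interpolation=cv2.INTER_CUBIC)[:, :]
A=cv2.resize(a[125:215,130:280],(780,300)if 0 else (600,360),interpolation=cv2.INTER_CUBIC)
B=cv2.resize(a[185:295,330:440],(240,240),interpolation=cv2.INTER_CUBIC)
B=cv2.resize(a[185:265,330:440],(330,240),interpolation=cv2.INTER_CUBIC)
C=np.zeros((600,600,3),np.uint8);C[:360]=A;C[360:,:330]=B;cv2.imwrite('pics/crop1.png',C)
```

```text
small 95 [ 0.48068123 -0.27738752  0.05474675]
dir [-0.9900409   0.14078002] 0.0717281390675217
big 185 [ 0.39119569 -0.4128145   0.06350216]
dir [ 0.53125151 -0.84721416] 0.41206165907591497
holder base ((0.42488306760787964, -0.2733900547027588), (0.07080564647912979, 0.0815708115696907), 82.97062683105469)
sleeve [ 0.42282118 -0.27135002  0.056     ]
deck ((0.5897713899612427, 0.1530948281288147), (0.3602359890937805, 0.19118455052375793), 86.24065399169922) 0.05378451634174138
[[ 0.48257524 -0.02036799]
 [ 0.67334837 -0.03290318]
 [ 0.69696754  0.32655764]
 [ 0.5061944   0.33909285]]
post [0.56353834 0.02211342 0.13      ]
knob [0.58609758 0.26511987 0.1       ]
wheel [0.58862992 0.16230386 0.081     ]
red [0.63435624 0.28617469 0.055     ]
```

View pics/crop1.png

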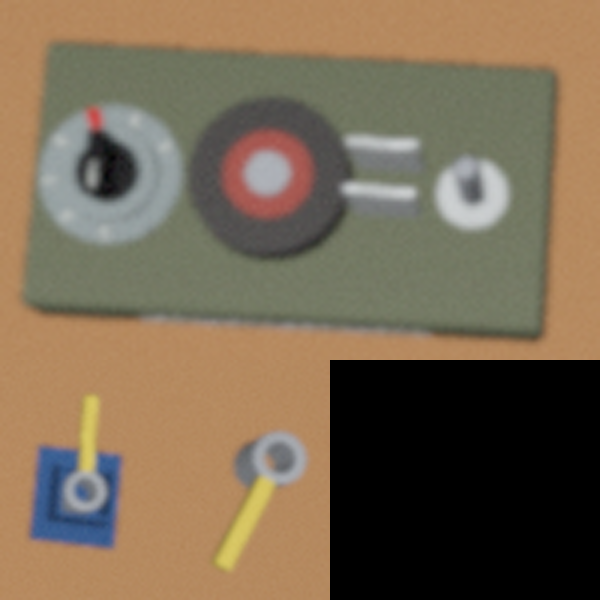

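The crop confirms the choice: the smaller yellow-armed rest stands in the small blue holder. The knob's pointer points roughly to -x, tilted left. Sharpener yaw is about -3.8° and the rest arm's about -7.5°. Moving over now.

Request:
jog_arm:
  commands: "-1 0.05 -0.13 0.04 0 0 -0.0235; -1 0.05 -0.14 0.04 0 0 -0.0235; -1 0.05 -0.14 0.04 0 0 -0.0235; -1 0.05 -0.14 0 0 0 -0.0235; -1 0.05 -0.14 0 0 0 -0.0235"
  force: 30

```text
clock: 0.6
position: [0.2736, 0.384, 0.2628]
ee_rot: [-3.042, -0.783, -0.0]
force: [0.4, -0.7, 0.3]
width: 0.999
```

Request:
jog_arm:
  commands: "-1 0.04 -0.145 0 0 0 -0.0235; -1 0.04 -0.145 0 0 0 -0.0235; -1 0.04 -0.145 0 0 0 -0.0235; -1 0.04 -0.145 0 0 0 -0.0235; -1 0.04 -0.145 0 0 0 -0.0235"

```text
clock: 1.1
position: [0.3332, 0.1663, 0.2626]
ee_rot: [-3.12, 0.367, 0.0]
force: [0.9, 0.6, -0.0]
width: 0.999
```

Request:
jog_arm:
  commands: "-1 0.04 -0.145 0 0 0 -0.0235; -1 0.04 -0.145 0 0 0 -0.0235; -1 0.04 -0.145 0 0 0 -0.0235; -1 0.04 -0.145 0 0 0 -0.0235; -1 0.04 -0.145 0 0 0 -0.0235"

```text
clock: 1.6
position: [0.3931, -0.0511, 0.2628]
ee_rot: [-2.777, 1.468, -0.0]
force: [1.1, 0.4, 0.3]
width: 0.998
```

Request:
jog_arm:
  commands: "-1 0.04 -0.145 0 0 0 -0.0235; -1 0.04 -0.145 0 0 0 -0.0235; -1 0.04 -0.145 0 0 0 -0.0235; -1 0.03 -0.14 0 0 0 -0.0235; -1 0 0 0 0 0 -0.0235"

```text
clock: 2.1
position: [0.4377, -0.2283, 0.2631]
ee_rot: [2.049, -2.378, 0.006]
force: [-0.1, 0.5, -0.7]
width: 0.999
```

Run:
```python
from h import *
o=status.observe();print(o['clock'],o['position'],o['ee_rot'],o['joints'])
d=grab('wrist','w1');print(-d['R'].T@d['t'],d['R'],d['camera_matrix'][0,0])
```

```text
2.1 [ 0.43766992 -0.228338    0.26308368] [ 2.04860633 -2.37810062  0.00575346] [-0.44333694  0.25534318  1.02352011  1.88595165 -0.2367951   1.12890289
 -1.051715  ]
[ 0.50820065 -0.23851575  0.42256365] [[-0.14739581 -0.98907025  0.00381037]
 [-0.95298311  0.14304706  0.26713429]
 [-0.26475964  0.03574326 -0.96365178]] 371.08807163268665
```

View pics/w1.png

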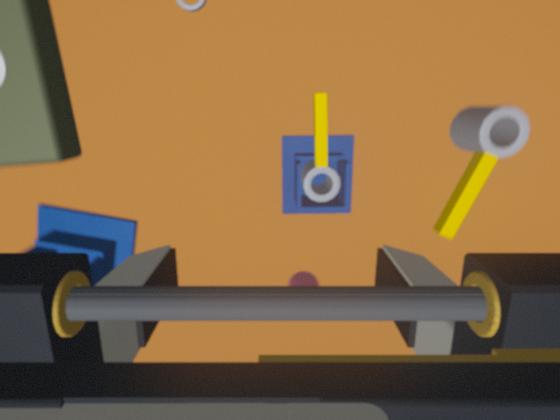

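The wrist view shows the rest: sleeve at (322,184), arm from (321,167) up to (321,95), and holder spanning (282–353, 135–213). The look-alike is at right, around (495,130). I'll measure it from this view.

```bash
cat >> h.py <<'E'
def hsv(d,lo,hi,win):
    m=cv2.inRange(cv2.cvtColor(d['pixels'],cv2.COLOR_RGB2HSV),lo,hi);o=np.zeros_like(m);x0,y0,x1,y1=win;o[y0:y1,x0:x1]=m[y0:y1,x0:x1];return o
def armfit(d,win,h):
    m=hsv(d,(24,150,120),(34,255,255),win);v,u=np.nonzero(m)
    P=np.array([ray(d,a,b,h)[:2] for a,b in zip(u,v)],np.float32)
    r=cv2.minAreaRect(P);b=cv2.boxPoints(r)
    c=P.mean(0);e=np.linalg.svd(P-c)[2][0];t=(P-c)@e
    return r,c,e,t.min(),t.max(),len(P)
E
python3 - <<'E'
from h import *
d=dict(np.load('/tmp/w1.npz'))
r,c,e,a,b,n=armfit(d,(300,80,345,180),.056);e=e*np.sign(e[0])
print(r,c,e,np.degrees(np.arctan2(e[1],e[0])),n)
g=cv2.cvtColor(d['pixels'],cv2.COLOR_RGB2HSV)
m=((g[...,1]<60)&(g[...,2]>120)).astype(np.uint8);m[:160]=0;m[210:]=0;m[:,:295]=0;m[:,350:]=0
cs=max(cv2.findContours(m,0,1)[0],key=cv2.contourArea);(x,y),R=cv2.minEnclosingCircle(cs);s=ray(d,x,y,.056);print('sleeve px',x,y,R,s)
t=(np.array(r[0])-s[:2]);print('dist',np.linalg.norm(t))
W=world(d);print('z arm',np.median(W[100:150,321,2]))
print('mid from sleeve',s[:2]+.057*e)
o=status.observe();R=cv2.Rodrigues(o['ee_rot'])[0];print('toolx',np.degrees(np.arctan2(R[1,0],R[0,0])))
E
```

```text
((0.4789344370365143, -0.27915245294570923), (0.012619877234101295, 0.06877410411834717), 83.62791442871094) [ 0.4800935  -0.27922216] [ 0.9946078  -0.10370808] -5.952738 928
sleeve px 320.8659362792969 182.59420776367188 19.6779842376709 [ 0.42723584 -0.27351813  0.056     ]
dist 0.05200471113242921
z arm 0.05740210229819353
mid from sleeve [ 0.48392849 -0.27942949]
toolx -98.92364039312483
```

Request:
jog_arm:
  commands: "-0.2 0.05 -0.06 -0.1 0 0 0.004; -0.2 0.05 -0.06 -0.1 0 0 0.004; -0.2 0.051 -0.049 -0.1 0 0 0; -0.2 0 0 -0.1 0 0 0; -0.2 0 0 -0.05 0 0 0"

```text
clock: 2.65
position: [0.4826, -0.271, 0.1251]
ee_rot: [2.129, -2.308, -0.006]
force: [0.6, 0.7, -0.0]
width: 0.627
```

Run:
```python
from h import *
o=status.observe();print(o['clock'],o['position'],o['joints'],o['width']);R=cv2.Rodrigues(o['ee_rot'])[0];print('toolx',np.degrees(np.arctan2(R[1,0],R[0,0])))
d=grab('wrist','w2')
m=hsv(d,(24,150,120),(34,255,255),(150,60,420,290));x=cv2.boundingRect(m);print(x)
if x[2]>0: 
  r,c,e,a,b,n=armfit(d,(x[0],x[1],x[0]+x[2],x[1]+x[3]),.056);print(r,c,e,n)
```

```text
2.65 [ 0.4825521  -0.271011    0.12506158] [-0.16310162  0.53844137  0.83600637  1.91278597 -0.49944291  0.91612888
 -0.73260021] 0.6273712231523649
toolx -94.63712409497775
(280, 168, 21, 106)
((0.479800283908844, -0.2796461284160614), (0.012048398144543171, 0.0711490586400032), 84.68682098388672) [ 0.48129925 -0.2797436 ] [-0.9956579   0.09308773] 1931
```

Request:
jog_arm:
  commands: "-0.2 0.002 -0.029 0 0 0 -0.001; -0.2 0 0 -0.08 0 0 0; -0.2 0 0 -0.08 0 0 0; -0.2 0 0 -0.08 0 0 0; -0.2 0 0 -0.07 0 0 0"

```text
clock: 3.2
position: [0.4855, -0.2816, 0.0358]
ee_rot: [-2.119, 2.317, -0.004]
force: [-0.4, 0.6, 0.0]
width: 0.602
```

Run:
```python
from h import *
o=status.observe();print(o['clock'],o['position'],o['force'],o['ee_rot'],o['width'])
```

```text
3.2 [ 0.48553181 -0.28161349  0.03577998] [-0.44746729  0.56095737  0.0313277 ] [-2.1193936   2.31677449 -0.00399351] 0.6015824809537853
```

Request:
jog_arm:
  commands: "-0.2 -0.005 0.005 -0.017 0 0 0; 1 0 0 0 0 0 0; 1 0 0 0 0 0 0; 1 0 0 0 0 0 0; 1 0 0 0 0 0 0"
  force: 40

```text
clock: 3.7
position: [0.4833, -0.28, 0.0306]
ee_rot: [-2.119, 2.319, -0.002]
force: [-0.3, -0.1, -1.1]
width: 0.303
```

Request:
jog_arm:
  commands: "1 0 0 0 0 0 0; 1 0 0 0 0 0 0; 1 0 0 0.01 0 0 0; 1 0 0 0.03 0 0 0; 1 0 0 0.03 0 0 0"

```text
clock: 4.2
position: [0.4824, -0.2797, 0.0512]
ee_rot: [2.118, -2.319, -0.001]
force: [0.6, 0.2, -2.3]
width: 0.125
```

Request:
jog_arm:
  commands: "1 0 0 0.05 0 0 0; 1 0 0 0.06 0 0 0; 1 0 0 0.06 0 0 0; 1 0 0 0.06 0 0 0; 1 0 0 0 0 0 0"

```text
clock: 4.7
position: [0.4839, -0.2808, 0.1226]
ee_rot: [-2.117, 2.318, -0.006]
force: [0.1, -0.1, -2.7]
width: 0.129
```

```bash
cat >> h.py <<'E'
def yaw(o):
    R=cv2.Rodrigues(o['ee_rot'])[0];return np.degrees(np.arctan2(R[1,0],R[0,0])),np.degrees(np.arccos(-R[2,2]))
def st():
    o=status.observe();print(round(o['clock'],2),o['position'].round(4),'yaw,tilt',np.round(yaw(o),2),'F',o['force'].round(1),'w',round(o['width']*92,1),o['joints'].round(2));return o
E
python3 - <<'E'
from h import *
o=st();d=grab('wrist','w3')
W=world(d);m=hsv(d,(24,150,120),(34,255,255),(250,100,345,300));x=cv2.boundingRect(m);print(x)
ys,xs=np.nonzero(m);
for y in range(x[1]+4,x[1]+x[3],12):
    c=xs[ys==y]; 
    if len(c):print(y,W[y,int(np.median(c))].round(4))
E
```

```text
4.7 [ 0.4839 -0.2808  0.1226] yaw,tilt [-95.19   0.26] F [ 0.1 -0.1 -2.7] w 11.8 [-0.14  0.55  0.83  1.91 -0.51  0.91 -0.72]
(260, 209, 32, 78)
213 [ 0.5152 -0.283   0.1454]
225 [ 0.5119 -0.2831  0.1503]
237 [ 0.5071 -0.2827  0.15  ]
249 [ 0.5028 -0.2823  0.1512]
261 [ 0.4976 -0.2818  0.1505]
273 [ 0.4927 -0.2814  0.1508]
285 [ 0.4876 -0.2809  0.1506]
```

View pics/w3.png

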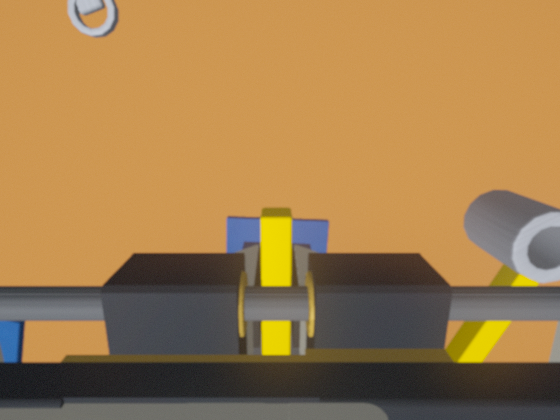

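The rest is held level (arm top z 0.150 along its length) and the sleeve is clear of the holder. The wrench ring shows at top left (92,12).

Request:
jog_arm:
  commands: "1 0.044 0.1 0 0 0 0.0036; 1 0.044 0.1 0 0 0 0.0036; 1 0.044 0.1 0 0 0 0.0036; 1 0.045 0.103 -0.05 0 0 0.0036; 1 0 0 -0.1 0 0 0"

```text
clock: 5.25
position: [0.5393, -0.1531, 0.0744]
ee_rot: [-2.228, 2.209, -0.001]
force: [0.5, 0.1, -3.2]
width: 0.126
```

Run:
```python
from h import *
d=dict(np.load('/tmp/w3.npz'));print('wrench ring',ray(d,92,35,.005),ray(d,92,10,.005))
st()
```

```text
wrench ring [ 0.61297796 -0.16585544  0.005     ] [ 0.62826344 -0.16927386  0.005     ]
5.25 [ 0.5393 -0.1531  0.0744] yaw,tilt [-89.51   0.24] F [ 0.5  0.1 -3.2] w 11.6 [-0.34  0.61  0.76  1.94 -0.57  0.82 -0.82]
```

Request:
jog_arm:
  commands: "1 0 -0.01 -0.07 0 0 0; 1 0 0 -0.06 0 0 0; 1 0 0 -0.02 0 0 0; 1 0 0 -0.01 0 0 0; 1 0 0 0 0 0 0"

```text
clock: 5.75
position: [0.5358, -0.1619, 0.0267]
ee_rot: [2.221, -2.221, -0.0]
force: [0.1, 0.8, -2.3]
width: 0.126
```

Request:
jog_arm:
  commands: "1 0 0 -0.006 0 0 0; 1 0 0 0 0 0 0; 1 0 0 -0.003 0 0 0; 1 0 0 0 0 0 0; 1 0 0 0 0 0 0"

```text
clock: 6.25
position: [0.5361, -0.1618, 0.0242]
ee_rot: [-2.221, 2.221, -0.001]
force: [0.7, 1.0, -1.1]
width: 0.124
```

Request:
jog_arm:
  commands: "0.2 0 0 0 0 0 0; 0.2 0 0 0 0 0 0; 0.2 0 0 0 0 0 0; 0.2 0 0 0.05 0 0 0; 0 0 0 0.1 0 0 0"

```text
clock: 6.75
position: [0.5344, -0.1614, 0.0687]
ee_rot: [2.22, -2.22, -0.004]
force: [0.8, -0.3, 0.2]
width: 0.447
```

Request:
jog_arm:
  commands: "-1 -0.06 0 0.12 0 0 0; -1 -0.06 0 0.12 0 0 0; -1 -0.05 0 0.12 0 0 0; -1 0 0 0.12 0 0 0; -1 0 0 0 0 0 0"

```text
clock: 7.25
position: [0.4865, -0.1633, 0.2179]
ee_rot: [-2.217, 2.219, -0.009]
force: [-0.2, -0.4, 0.2]
width: 0.873
```

Run:
```python
from h import *
st();d=grab('wrist','w4');W=world(d)
m=hsv(d,(24,150,120),(34,255,255),(150,20,420,285));x=cv2.boundingRect(m);print(x)
r,c,e,a,b,n=armfit(d,(x[0],x[1],x[0]+x[2],x[1]+x[3]),.05);print(r,c,e,n)
```

```text
7.25 [ 0.4865 -0.1633  0.2179] yaw,tilt [-90.07   0.43] F [-0.2 -0.4  0.2] w 80.3 [-0.5   0.35  0.96  1.91 -0.33  1.04 -0.97]
(267, 95, 14, 82)
((0.5326115489006042, -0.16125713288784027), (0.011619452387094498, 0.0693185105919838), 89.97250366210938) [ 0.5332201  -0.16132398] [-0.9999982   0.00190564] 1145
```

View pics/w4.png

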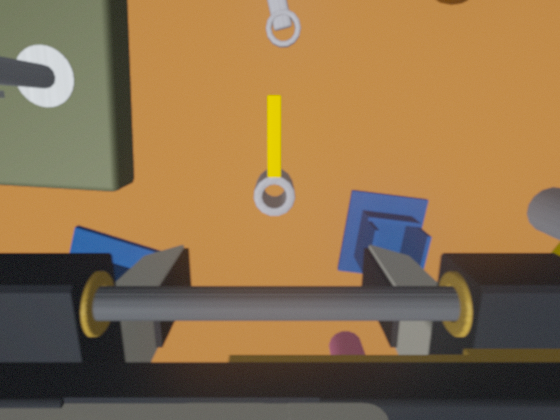

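The rest stands upright on the bench, released: sleeve at (274,195), arm straight up to (274,95). The wrench ring at (283,28) is undisturbed and the post foot shows at (45,76). Next I grip the sleeve at about (0.479, -0.161).

Request:
jog_arm:
  commands: "-0.4 -0.02 0.008 -0.12 0 0 0; -0.4 0 0 -0.14 0 0 0; -0.4 0 0 -0.14 0 0 0; -0.4 0 0 -0.1 0 0 0; -0.4 0 0 0 0 0 0"

```text
clock: 7.8
position: [0.4756, -0.1585, 0.0595]
ee_rot: [2.218, -2.219, -0.01]
force: [-0.5, -0.3, 0.5]
width: 0.704
```

Run:
```python
from h import *
st()
d=dict(np.load('/tmp/w4.npz'));print(ray(d,274,195,.05))
```

```text
7.8 [ 0.4756 -0.1585  0.0595] yaw,tilt [-90.03   0.44] F [-0.5 -0.3  0.5] w 64.8 [-0.33  0.56  0.76  2.09 -0.58  0.72 -0.76]
[ 0.48052024 -0.16165076  0.05      ]
```

Request:
jog_arm:
  commands: "-0.4 0.015 -0.009 -0.07 0 0 0; -0.4 0 0 -0.06 0 0 0; -0.4 0 0 -0.013 0 0 0; 1 0 0 0 0 0 0; 1 0 0 0 0 0 0"
  force: 50

```text
clock: 8.3
position: [0.4839, -0.1623, 0.0212]
ee_rot: [-2.221, 2.221, -0.002]
force: [-0.1, 0.4, -0.2]
width: 0.573
```

Request:
jog_arm:
  commands: "1 0 0 0 0 0 0; 1 0 0 0 0 0 0; 1 0 0 0 0 0 0; 1 0 0 0.02 0 0 0; 1 0 0 0.05 0 0 0"

```text
clock: 8.8
position: [0.4823, -0.1617, 0.0407]
ee_rot: [2.221, -2.22, -0.003]
force: [0.1, 0.6, -2.4]
width: 0.392
```

Run:
```python
from h import *
st()
```

```text
8.8 [ 0.4823 -0.1617  0.0407] yaw,tilt [-90.     0.13] F [ 0.1  0.6 -2.4] w 36.1 [-0.29  0.59  0.72  2.09 -0.62  0.69 -0.73]
```

Sleeve gripped (about 36 mm, 2.4 N load). I'll raise it and pin down the post from the images I already have.

Request:
jog_arm:
  commands: "1 0 0 0.1 0 0 0; 1 0 0 0.12 0 0 0; 1 0 0 0.12 0 0 0; 1 0 0 0.12 0 0 0; 1 0 0 0 0 0 0"

```text
clock: 9.3
position: [0.4852, -0.1633, 0.1831]
ee_rot: [-2.218, 2.219, -0.008]
force: [1.0, 0.3, -3.3]
width: 0.391
```

Run:
```python
from h import *
st()
def disc(d,win,smax,vmin):
    g=cv2.cvtColor(d['pixels'],cv2.COLOR_RGB2HSV);x0,y0,x1,y1=win
    m=np.zeros(g.shape[:2],np.uint8);m[y0:y1,x0:x1]=((g[...,1]<smax)&(g[...,2]>vmin))[y0:y1,x0:x1]
    c=max(cv2.findContours(m,0,1)[0],key=cv2.contourArea);c=cv2.convexHull(c)
    P=np.array([ray(d,u,v,.056)[:2] for u,v in c[:,0]],np.float32);print(len(P),cv2.minEnclosingCircle(P),cv2.fitEllipse(P))
disc(dict(np.load('/tmp/w4.npz')),(10,35,90,115),60,150)
t=dict(np.load('/tmp/top0.npz'));disc(t,(234,160,262,188),60,150)
d=grab('wrist','w5');W=world(d);m=hsv(d,(24,150,120),(34,255,255),(150,20,420,285));x=cv2.boundingRect(m);print(x)
r,c,e,a,b,n=armfit(d,(x[0],x[1],x[0]+x[2],x[1]+x[3]),float(np.median(W[m>0][:,2])));print(np.median(W[m>0][:,2]),r,e)
ys,xs=np.nonzero(m)
for y in range(x[1]+4,x[1]+x[3],20):print(y,W[y,int(np.median(xs[ys==y]))].round(4))
# red mark, deck geometry from top
W=world(t);m=(W[...,2]>.045)&(W[...,2]<.065);m[:,:130]=0;m[:,280:]=0;m[:130]=0;m[215:]=0
m=cv2.inRange(cv2.cvtColor(t['pixels'],cv2.COLOR_RGB2HSV),(35,30,40),(75,140,160));m[:, :130]=0;m[:,280:]=0;m[:130]=0;m[200:]=0
c=cv2.convexHull(max(cv2.findContours(m,0,1)[0],key=cv2.contourArea))
print(cv2.minAreaRect(np.array([ray(t,u,v,.055)[:2] for u,v in c[:,0]],np.float32)))
```

```text
9.3 [ 0.4852 -0.1633  0.1831] yaw,tilt [-90.03   0.36] F [ 1.   0.3 -3.3] w 36.0 [-0.47  0.39  0.94  1.96 -0.38  0.97 -0.92]
31 ((0.581823468208313, 0.02700667269527912), 0.024884775280952454) ((0.581880509853363, 0.027086704969406128), (0.049233078956604004, 0.04959865286946297), 42.87187957763672)
13 ((0.580907940864563, 0.0267123244702816), 0.025752384215593338) ((0.5807152390480042, 0.026514017954468727), (0.05030542239546776, 0.0512721911072731), 179.38296508789062)
(258, 65, 36, 199)
0.21398818952081228 ((0.5341333746910095, -0.16334712505340576), (0.06969387084245682, 0.01190002541989088), 0.10475438088178635) [-1.0000000e+00 -1.8357467e-05]
69 [ 0.5677 -0.1631  0.2143]
89 [ 0.5615 -0.1631  0.2152]
109 [ 0.5551 -0.1631  0.2135]
129 [ 0.5485 -0.1631  0.2131]
149 [ 0.5418 -0.1631  0.214 ]
169 [ 0.5347 -0.1631  0.2131]
189 [ 0.5275 -0.1631  0.2133]
209 [ 0.5201 -0.1631  0.2134]
229 [ 0.5126 -0.1635  0.2135]
249 [ 0.5051 -0.1631  0.2145]
((0.5882827639579773, 0.15018586814403534), (0.3482811748981476, 0.1764538437128067), 86.4090805053711)
```

Both views agree on the post: (0.5817, 0.027). The sleeve bottom is 19.4 mm below TCP and its axis 4 mm behind TCP along the arm. Turning and going over the post.

Request:
jog_arm:
  commands: "1 0.032 0.06 0 0 0 0.0228; 1 0.032 0.06 0 0 0 0.0228; 1 0.032 0.06 0 0 0 0.0228; 1 0.032 0.06 0 0 0 0.0228; 1 0.032 0.06 0 0 0 0.0228"

```text
clock: 9.85
position: [0.5304, -0.071, 0.1775]
ee_rot: [2.862, -1.293, -0.004]
force: [-0.6, 0.1, -3.1]
width: 0.391
```

Request:
jog_arm:
  commands: "1 0.032 0.06 0 0 0 0.0228; 1 0.032 0.06 0 0 0 0.0228; 1 0.032 0.06 0 0 0 0.0228; 1 0.032 0.06 0 0 0 0.0228; 1 0.032 0.06 0 0 0 0.0228"

```text
clock: 10.35
position: [0.5783, 0.0188, 0.1773]
ee_rot: [3.134, -0.208, -0.005]
force: [1.1, 0.5, -3.5]
width: 0.389
```

Request:
jog_arm:
  commands: "1 0 0.03 0 0 0 0.0117; 1 0 0 0 0 0 0; 1 0 0 0 0 0 0; 1 0 0 0 0 0 0; 1 0 0 0 0 0 0"

```text
clock: 10.85
position: [0.579, 0.026, 0.1789]
ee_rot: [3.139, -0.105, -0.001]
force: [-0.5, 0.7, -2.3]
width: 0.395
```

Run:
```python
from h import *
o=st();R=cv2.Rodrigues(o['ee_rot'])[0];print(R[:,2])
d=grab('wrist','w6');W=world(d);m=hsv(d,(24,150,120),(34,255,255),(150,20,420,285));x=cv2.boundingRect(m);print(x)
h=float(np.median(W[m>0][:,2]));r,c,e,a,b,n=armfit(d,(x[0],x[1],x[0]+x[2],x[1]+x[3]),h);e=e*np.sign(e[1]);print(h,r,c,e,np.degrees(np.arctan2(e[1],e[0])),'tip',c+e*b if 0 else None)
tip=np.array(r[0])+e*max(r[1])/2;print('tip',tip,'axis',tip-.088*e)
```

```text
10.85 [0.579  0.026  0.1789] yaw,tilt [-3.84  0.03] F [-0.5  0.7 -2.3] w 36.3 [-0.48  0.43  0.48  1.78 -0.23  0.99  0.02]
[-3.54078738e-04 -3.47536755e-04 -9.99999877e-01]
(257, 65, 38, 199)
0.20937170804012584 ((0.5815202593803406, 0.0754929780960083), (0.06974872201681137, 0.012212504632771015), 86.21532440185547) [0.5818133 0.0781019] [0.06726276 0.9977353 ] 86.14322 tip None
tip [0.58386601 0.11028836] axis [0.57794688 0.02248765]
```

View pics/w6.png

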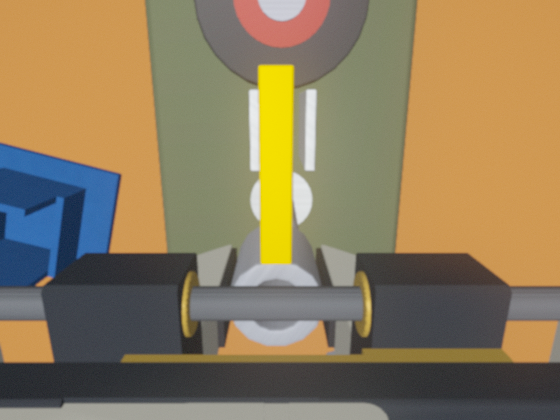

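The arm lies over the fork: plates at u=250–258 and 306–316, arm at 259–293, disc of the post foot at (281,200). A small shift to the right is needed; I'll check it with rays.

Run:
```python
from h import *
d=dict(np.load('/tmp/w6.npz'))
g=d['pixels'][130].astype(int).min(1);print('plate cols',[i for i in range(235,335) if g[i]>180])
g=d['pixels'][225:]; 
P=np.array([.5817,.027]);e=np.array([.0645,.998]);n=np.array([.998,-.0645])
for c in(249.5,316.5):
    q=ray(d,c,130,.12);print(q,'lat,long from post',(q[:2]-P)@n,(q[:2]-P)@e)
for uv in((251,200),(312,200)):
    q=ray(d,*uv,.056);print('disc edge',q)
```

```text
plate cols [250, 251, 252, 253, 254, 255, 256, 257, 258, 305, 306, 307, 308, 309, 310, 311, 312, 313, 314]
[0.56692681 0.08496645 0.12      ] lat,long from post -0.018482479728597217 0.056897650092173103
[0.60547265 0.08240646 0.12      ] lat,long from post 0.020151388490383962 0.05682898353971555
disc edge [0.558723   0.02749968 0.056     ]
disc edge [0.60647129 0.0243348  0.056     ]
```

Request:
jog_arm:
  commands: "1 0.014 0.015 0 0 0 0; 1 0 0 -0.04 0 0 0; 1 0 0 -0.03 0 0 0; 1 0 0 0 0 0 0; 1 0 0 0 0 0 0"

```text
clock: 11.4
position: [0.5831, 0.0313, 0.1575]
ee_rot: [3.14, -0.102, -0.002]
force: [-0.5, -0.2, -2.2]
width: 0.392
```

```bash
cat > chk.py <<'E'
from h import *
import sys
st();d=grab('wrist',sys.argv[1]);W=world(d);m=hsv(d,(24,150,120),(34,255,255),(150,20,420,285));x=cv2.boundingRect(m)
h=float(np.median(W[m>0][:,2]));r,c,e,a,b,n=armfit(d,(x[0],x[1],x[0]+x[2],x[1]+x[3]),h);e=e*np.sign(e[1])
tip=np.array(r[0])+e*max(r[1])/2;print('top z',h,'bottom',h-.05,'dir',np.degrees(np.arctan2(e[1],e[0])),'tip',tip,'axis',tip-.088*e)
E
python3 chk.py w7
```

```text
11.4 [0.5831 0.0313 0.1575] yaw,tilt [-3.72  0.07] F [-0.5 -0.2 -2.2] w 36.1 [-0.48  0.46  0.47  1.79 -0.25  0.95  0.03]
top z 0.18796533059564355 bottom 0.13796533059564353 dir 86.408264 tip [0.58772726 0.11554943] axis [0.58221437 0.02772228]
```

Axis at (0.5822, 0.0277), within about 1 mm of the post. Lowering gently.

Request:
jog_arm:
  commands: "1 0 -0.002 -0.02 0 0 0; 1 0 0 -0.02 0 0 0; 1 0 0 -0.02 0 0 0; 1 0 0 0 0 0 0; 1 0 0 0 0 0 0"

```text
clock: 11.95
position: [0.5833, 0.0308, 0.1398]
ee_rot: [3.14, -0.102, -0.001]
force: [-1.0, -0.4, -2.6]
width: 0.397
```

Request:
jog_arm:
  commands: "1 0 0 -0.05 0 0 0; 1 0 0 -0.05 0 0 0; 1 0 0 -0.05 0 0 0; 1 0 0 -0.03 0 0 0; 1 0 0 0 0 0 0"

```text
clock: 12.45
position: [0.5828, 0.0308, 0.0851]
ee_rot: [3.14, -0.101, -0.003]
force: [-0.1, -0.4, -3.4]
width: 0.391
```

Request:
jog_arm:
  commands: "1 0 0 -0.012 0 0 0; 1 0 0 -0.01 0 0 0; 1 0 0 -0.006 0 0 0; 1 0 0 0 0 0 0; 1 0 0 0 0 0 0"

```text
clock: 12.95
position: [0.5836, 0.0309, 0.0778]
ee_rot: [-3.14, 0.102, -0.001]
force: [-0.3, 1.1, -3.5]
width: 0.395
```

```bash
python3 chk.py w8
```

```text
12.95 [0.5836 0.0309 0.0778] yaw,tilt [-3.7   0.02] F [-0.3  1.1 -3.5] w 36.3 [-0.44  0.56  0.42  1.86 -0.31  0.79  0.08]
top z 0.10836106206315779 bottom 0.05836106206315779 dir 86.41034 tip [0.5882053  0.11513587] axis [0.58269558 0.02730852]
```

About 3 mm to go.

Request:
jog_arm:
  commands: "1 0 0 -0.006 0 0 0; 1 0 0 -0.005 0 0 0; 1 0 0 -0.003 0 0 0; 1 0 0 0 0 0 0; 1 0 0 0 0 0 0"

```text
clock: 13.5
position: [0.5838, 0.0309, 0.0757]
ee_rot: [-3.139, 0.102, -0.002]
force: [-9.0, 0.7, 25.3]
width: 0.391
```

Contact: 25 N up. I'll back off a little to relieve it, then release.

Request:
jog_arm:
  commands: "1 0 0 0.004 0 0 0; 1 0 0 0.002 0 0 0; 1 0 0 0 0 0 0; -0.3 0 0 0 0 0 0; -0.3 0 0 0 0 0 0"

```text
clock: 14.0
position: [0.5837, 0.0309, 0.0751]
ee_rot: [3.14, -0.101, 0.0]
force: [0.8, -0.3, 0.1]
width: 0.522
```

Request:
jog_arm:
  commands: "-0.3 0 0 0 0 0 0; -0.3 0 0 0.05 0 0 0; -0.3 0 0 0.1 0 0 0; -0.3 0 0 0.12 0 0 0; -0.3 0 0 0.12 0 0 0"

```text
clock: 14.5
position: [0.5832, 0.0308, 0.1931]
ee_rot: [3.139, -0.102, -0.001]
force: [-0.2, 0.4, -0.2]
width: 0.655
```

```bash
python3 chk.py w9
python3 - <<'E'
from h import *
d=dict(np.load('/tmp/w9.npz'));s=grab('scene','s9')
W=world(s);m=hsv(s,(24,150,120),(34,255,255),(320,200,400,270));print('scene yellow top z pct',np.percentile(W[m>0][:,2],[50,80,95]) if m.any() else 0)
a=cv2.imread('pics/w9.png');b=cv2.resize(cv2.imread('pics/s9.png')[180:300,290:450],(560,420)) 
cv2.imwrite('pics/v9.png',np.hstack([cv2.resize(a,(400,300)),cv2.resize(b,(400,300))]))
E
```

```text
14.5 [0.5832 0.0308 0.1931] yaw,tilt [-3.71  0.05] F [-0.2  0.4 -0.2] w 60.3 [-0.49  0.42  0.49  1.75 -0.22  1.03  0.01]
top z 0.10639611432933092 bottom 0.05639611432933092 dir 86.232315 tip [0.58845419 0.11527224] axis [0.58267161 0.02746243]
scene yellow top z pct [0.10469567 0.10590851 0.10688538]
```

View pics/v9.png

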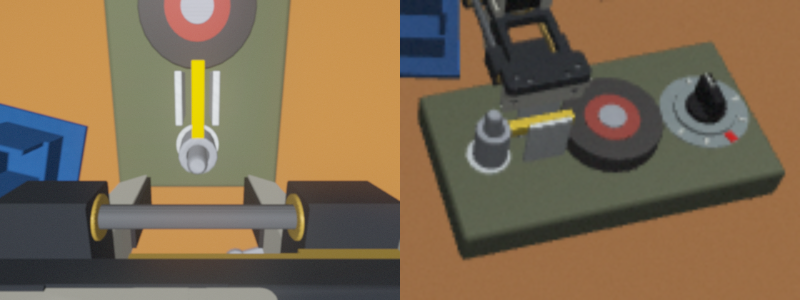

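The rest is home: arm top z is 0.105–0.106 (expected 0.105) in both views, the arm sits between the plates, and the post protrudes. Now the knob.

Request:
jog_arm:
  commands: "-0.3 0.01 0.12 0.05 0 0 0; -0.3 0.01 0.13 0.05 0 0 0; -0.3 0.01 0.13 0.05 0 0 0; -0.3 0.01 0.13 0 0 0 0; -0.3 0 0.05 0 0 0 0"

```text
clock: 15.1
position: [0.595, 0.2044, 0.2365]
ee_rot: [-3.138, 0.093, 0.001]
force: [0.6, 1.1, -0.2]
width: 0.646
```

Run:
```python
from h import *
st();d=grab('wrist','w10')
```

```text
15.1 [0.595  0.2044 0.2365] yaw,tilt [-3.38  0.12] F [ 0.6  1.1 -0.2] w 59.5 [-0.73  0.45  0.46  1.58 -0.22  1.16 -0.28]
```

View pics/w10.png

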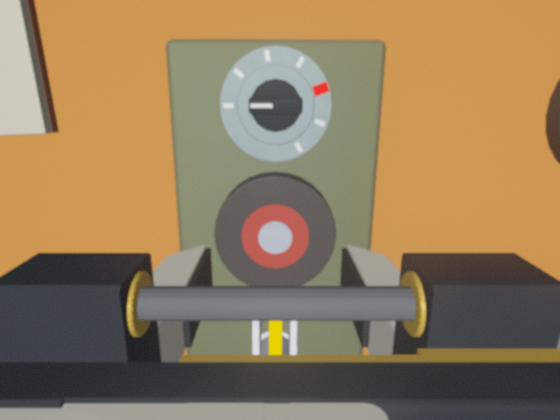

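The knob's white pointer at (260,106) points to image left, the sharpener's -x, which is the first position (0). The red mark at (320,88) is at the fifth. I need a 160° clockwise turn. The jaws go across the bar, at yaw +86.3°.

Run:
```python
from h import *
d=dict(np.load('/tmp/w10.npz'))
g=cv2.cvtColor(d['pixels'],cv2.COLOR_RGB2HSV);m=cv2.inRange(g,(80,10,100),(110,90,220));m[:30]=0;m[170:]=0;m[:,:200]=0;m[:,350:]=0
c=cv2.convexHull(max(cv2.findContours(m,0,1)[0],key=cv2.contourArea));P=np.array([ray(d,u,v,.056)[:2] for u,v in c[:,0]],np.float32);k=cv2.minEnclosingCircle(P);print('dial',k)
W=world(d);q=W[98:114,245:305].reshape(-1,3);q=q[q[:,2]>.095];print('bar',len(q),cv2.minAreaRect(q[:,:2].astype(np.float32)),q.mean(0))
r=cv2.inRange(g,(0,180,150),(8,255,255));v,u=np.nonzero(r[70:105,300:340]);R=ray(d,u.mean()+300,v.mean()+70,.056);print('red',R,np.linalg.norm(R[:2]-k[0]),np.degrees(np.arctan2(*(R[:2]-k[0])[::-1])))
w=cv2.inRange(g,(0,0,180),(180,60,255));v,u=np.nonzero(w[95:115,245:280]);p=ray(d,u.mean()+245,v.mean()+95,.099);print('stripe',p,np.ptp(u))
```

```text
dial ((0.5978731513023376, 0.2764257490634918), 0.048860687762498856)
bar 861 ((0.5972893238067627, 0.2762526869773865), (0.011213880963623524, 0.04131073132157326), 86.63575744628906) [0.59736702 0.27623166 0.10240416]
red [0.63786179 0.28830072 0.056     ] 0.04171458187313544 16.539234712358514
stripe [0.58191305 0.27756999 0.099     ] 26
```

Request:
jog_arm:
  commands: "-0.3 0 0.02 0 0 0 0.0225; -0.3 0 0.02 0 0 0 0.0225; -0.3 0 0.02 0 0 0 0.0225; -0.3 0 0.02 0 0 0 0.0225; -0.3 0 0.02 0 0 0 0.0225"

```text
clock: 15.65
position: [0.5954, 0.2274, 0.2364]
ee_rot: [2.978, 0.998, -0.002]
force: [-0.6, -0.4, -0.3]
width: 0.65
```

Request:
jog_arm:
  commands: "-0.3 0 0.02 0 0 0 0.0225; -0.3 0 0.02 0 0 0 0.0225; -0.3 0 0.02 0 0 0 0.0225; -0.3 0 0.02 0 0 0 0.0225; -0.3 0 0.02 0 0 0 0.0225"

```text
clock: 16.15
position: [0.5955, 0.2574, 0.2364]
ee_rot: [2.449, 1.967, -0.002]
force: [1.0, -0.0, -0.9]
width: 0.655
```

Run:
```python
from h import *
st()
```

```text
16.15 [0.5955 0.2574 0.2364] yaw,tilt [77.55  0.09] F [ 1.  -0.  -0.9] w 60.2 [-0.57  0.47  0.12  1.5  -0.06  1.18  0.92]
```

The knob axis is at (0.5977, 0.2763). The red mark checks out at 41.7 mm radius and 16.5° (16.3° expected).

Request:
jog_arm:
  commands: "-0.3 0.004 0.033 -0.05 0 0 0.0122; -0.3 0.003 0.03 -0.1 0 0 0.0122; -0.3 0 0 -0.12 0 0 0; -0.3 0 0 -0.1 0 0 0; -0.3 0 0 0 0 0 0"

```text
clock: 16.65
position: [0.5949, 0.2748, 0.1212]
ee_rot: [-2.296, -2.142, 0.014]
force: [-0.1, -0.4, -0.8]
width: 0.651
```

Run:
```python
from h import *
st()
```

```text
16.65 [0.5949 0.2748 0.1212] yaw,tilt [86.02  0.51] F [-0.1 -0.4 -0.8] w 59.9 [-0.56  0.58  0.07  1.61 -0.05  0.96  1.03]
```

Request:
jog_arm:
  commands: "-0.3 0.009 0.005 -0.06 0 0 0.001; -0.3 0 0 -0.06 0 0 0; -0.3 0 0 -0.033 0 0 0; -0.3 0 0 0 0 0 0; -0.3 0 0 0 0 0 0"
  force: 20

```text
clock: 17.15
position: [0.6009, 0.2791, 0.0814]
ee_rot: [2.29, 2.151, 0.001]
force: [-0.2, 0.0, 0.0]
width: 0.65
```

Run:
```python
from h import *
st()
```

```text
17.15 [0.6009 0.2791 0.0814] yaw,tilt [8.642e+01 6.000e-02] F [-0.2  0.   0. ] w 59.8 [-0.56  0.63  0.07  1.63 -0.05  0.88  1.04]
```

Request:
jog_arm:
  commands: "-0.3 -0.011 -0.009 -0.02 0 0 0; -0.3 0 0 0 0 0 0; 1 0 0 0 0 0 0; 1 0 0 0 0 0 0; 1 0 0 0 0 0 0"

```text
clock: 17.65
position: [0.5971, 0.2767, 0.0746]
ee_rot: [2.289, 2.151, 0.001]
force: [-0.9, -0.8, 0.9]
width: 0.44
```

Request:
jog_arm:
  commands: "1 0 0 0 0 0 0; 1 0 0 0 0 0 0; 1 0 0 0 0 0 0; 1 0 0 0 0 0 0; 1 0 0 0 0 0 0"

```text
clock: 18.15
position: [0.597, 0.276, 0.0744]
ee_rot: [2.29, 2.151, -0.001]
force: [-1.2, -1.4, 2.0]
width: 0.145
```

Run:
```python
from h import *
st()
```

```text
18.15 [0.597  0.276  0.0744] yaw,tilt [8.642e+01 3.000e-02] F [-1.2 -1.4  2. ] w 13.3 [-0.56  0.63  0.07  1.65 -0.05  0.86  1.04]
```

Gripped. Turning clockwise 160° in 20 rows of 8°.

Request:
jog_arm:
  commands: "1 0 0 0 0 0 -0.0222; 1 0 0 0 0 0 -0.0222; 1 0 0 0 0 0 -0.0222; 1 0 0 0 0 0 -0.0222; 1 0 0 0 0 0 -0.0222"

```text
clock: 18.65
position: [0.5974, 0.277, 0.0744]
ee_rot: [-2.89, -1.232, -0.002]
force: [2.1, 1.1, -2.2]
width: 0.15
```

Run:
```python
from h import *
st()
```

```text
18.65 [0.5974 0.277  0.0744] yaw,tilt [46.17  0.07] F [ 2.1  1.1 -2.2] w 13.8 [-0.68  0.64  0.26  1.66 -0.2   0.87  0.46]
```

Request:
jog_arm:
  commands: "1 0 0 0 0 0 -0.0222; 1 0 0 0 0 0 -0.0222; 1 0 0 0 0 0 -0.0222; 1 0 0 0 0 0 -0.0222; 1 0 0 0 0 0 -0.0222"

```text
clock: 19.15
position: [0.5984, 0.2776, 0.0745]
ee_rot: [-3.136, -0.17, -0.005]
force: [5.9, 2.0, -6.6]
width: 0.152
```

Request:
jog_arm:
  commands: "1 0 0 0 0 0 -0.0222; 1 0 0 0 0 0 -0.0222; 1 0 0 0 0 0 -0.0222; 1 0 0 0 0 0 -0.0222; 1 0 0 0 0 0 -0.0222"

```text
clock: 19.65
position: [0.5995, 0.2773, 0.0745]
ee_rot: [-3.004, 0.911, -0.007]
force: [10.4, 1.5, -10.3]
width: 0.15
```

Request:
jog_arm:
  commands: "1 0 0 0 0 0 -0.0222; 1 0 0 0 0 0 -0.0222; 1 0 0 0 0 0 -0.0222; 1 0 0 0 0 0 -0.0222; 1 0 0 0 0 0 -0.0222"

```text
clock: 20.15
position: [0.6001, 0.2763, 0.0745]
ee_rot: [-2.511, 1.883, -0.008]
force: [12.4, -1.9, -11.2]
width: 0.153
```

Run:
```python
from h import *
st()
```

```text
20.15 [0.6001 0.2763 0.0745] yaw,tilt [-73.74   0.36] F [ 12.4  -1.9 -11.2] w 14.1 [-1.01  0.77  0.82  1.69 -0.66  0.98 -1.24]
```

Request:
jog_arm:
  commands: "-0.3 0 0 0 0 0 0; -0.3 0 0 0 0 0 0; -0.3 0 0 0 0 0 0; -0.3 0 0 0 0 0 0; -0.3 0 0 0.03 0 0 0"

```text
clock: 20.65
position: [0.596, 0.2765, 0.0827]
ee_rot: [2.518, -1.876, -0.002]
force: [0.9, -0.1, 0.4]
width: 0.537
```

Request:
jog_arm:
  commands: "-0.3 0 0 0.08 0 0 0; -0.3 0 0 0.12 0 0 0; -0.3 -0.06 0 0.12 0 0 0; -0.3 -0.1 0 0.12 0 0 0; -0.3 -0.1 0 0.08 0 0 0"

```text
clock: 21.15
position: [0.5193, 0.2759, 0.2423]
ee_rot: [-2.516, 1.877, -0.002]
force: [-0.2, 1.0, 1.0]
width: 0.649
```

Run:
```python
from h import *
st();d=grab('wrist','w11');t=grab('top','t11');s=grab('scene','s11')
a=cv2.imread('pics/w11.png');b=cv2.imread('pics/t11.png');c=cv2.imread('pics/s11.png')
C=np.zeros((600,800,3),np.uint8);C[:300,:400]=cv2.resize(a,(400,300));C[:300,400:]=cv2.resize(b,(400,300));C[300:,:400]=cv2.resize(c,(400,300));C[300:,400:]=cv2.resize(c[180:300,290:450],(400,300))
cv2.imwrite('pics/v11.png',C)
```

```text
21.15 [0.5193 0.2759 0.2423] yaw,tilt [-73.46   0.15] F [-0.2  1.   1. ] w 59.7 [-1.24  0.49  1.    1.7  -0.45  1.19 -1.41]
```

View pics/v11.png

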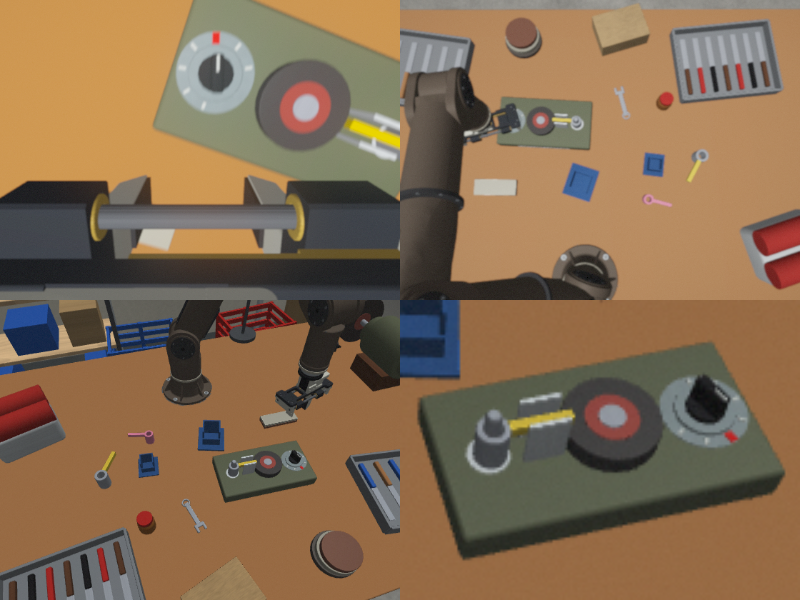

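The pointer (around (218,62) in the first panel) is towards the red mark (216,38). The rest sits in the fork and the bystanders look undisturbed. A numeric check of pointer angle and arm height comes next.

Run:
```python
from h import *
d=dict(np.load('/tmp/w11.npz'));W=world(d);g=cv2.cvtColor(d['pixels'],cv2.COLOR_RGB2HSV)
k=np.array([.5977,.2763])
w=cv2.inRange(g,(0,0,170),(180,60,255));w[:70]=0;w[112:]=0;w[:,:293]=0;w[:,:]*=1;w[:,320:]=0
v,u=np.nonzero(w);P=np.array([ray(d,a,b,.099)[:2] for a,b in zip(u,v)]);c=P.mean(0);e=np.linalg.svd(P-c)[2][0];e*=np.sign(e@(c-k))
print(len(P),c,'axis ang',np.degrees(np.arctan2(e[1],e[0])),'from centre',np.degrees(np.arctan2(*(c-k)[::-1])))
r=cv2.inRange(g,(0,180,150),(8,255,255));v,u=np.nonzero(r[40:65,285:325]);R=ray(d,u.mean()+285,v.mean()+40,.056);print('red',R,np.degrees(np.arctan2(*(R[:2]-k)[::-1])))
m=hsv(d,(24,150,120),(34,255,255),(470,140,560,230));print('arm top z',np.median(W[m>0][:,2]))
a=dict(np.load('/tmp/scene0.npz'))['pixels'].astype(int);b=dict(np.load('/tmp/s11.npz'))['pixels'].astype(int)
D=np.abs(a-b).max(2)
for n,(x0,y0,x1,y1) in dict(jar=(185,285,222,330),wrench=(250,275,295,330),stone=(360,150,420,182),pink=(175,178,220,203),big=(130,208,165,268)).items():print(n,(D[y0:y1,x0:x1]>40).sum())
```

```text
272 [0.61314455 0.27955527] axis ang 6.364575732551186 from centre 11.902094337649526
red [0.63634638 0.28754998 0.056     ] 16.23029898615974
arm top z 0.10610509139474533
jar 0
wrench 0
stone 168
pink 0
big 0
```

Run:
```python
from h import *
for n,win,sw in(('w10',(240,90,310,120),(245,95,280,115)),('w11',(270,60,340,130),(285,60,325,115))):
    d=dict(np.load(f'/tmp/{n}.npz'));W=world(d);x0,y0,x1,y1=win;q=W[y0:y1,x0:x1].reshape(-1,3);q=q[q[:,2]>.094];c=q.mean(0)
    e=np.linalg.svd(q[:,:2]-c[:2])[2][0];print(n,len(q),c,'bar ang mod180',np.degrees(np.arctan2(e[1],e[0]))%180,cv2.minAreaRect(q[:,:2].astype(np.float32)))
    g=cv2.cvtColor(d['pixels'],cv2.COLOR_RGB2HSV);w=cv2.inRange(g,(0,0,120),(180,60,255));x0,y0,x1,y1=sw;o=np.zeros_like(w);o[y0:y1,x0:x1]=w[y0:y1,x0:x1];o[W[...,2]<.09]=0
    v,u=np.nonzero(o);P=np.array([ray(d,a,b,.0995)[:2] for a,b in zip(u,v)],np.float32);print(len(P),cv2.minAreaRect(P));L=cv2.fitLine(P,cv2.DIST_HUBER,0,.01,.01).ravel();print('stripe',np.degrees(np.arctan2(L[1],L[0]))%180)
a=cv2.imread('pics/w11.png')[30:150,240:400];cv2.imwrite('pics/k.png',cv2.resize(a,(640,480),interpolation=cv2.INTER_CUBIC))
```

```text
w10 1002 [0.59720922 0.27578466 0.10337448] bar ang mod180 176.18503957178305 ((0.5972614884376526, 0.2758694887161255), (0.013495570048689842, 0.041309744119644165), 86.7084732055664)
188 ((0.5864731669425964, 0.27631309628486633), (0.011890695430338383, 0.019263137131929398), 85.50759887695312)
stripe 179.82559
w11 983 [0.59764044 0.27682241 0.10496421] bar ang mod180 15.472622954336552 ((0.5954999923706055, 0.28330957889556885), (0.040849458426237106, 0.028923608362674713), 16.267488479614258)
237 ((0.6084807515144348, 0.27757248282432556), (0.021754104644060135, 0.013502842746675014), 32.763790130615234)
stripe 16.225208
```

View pics/k.png

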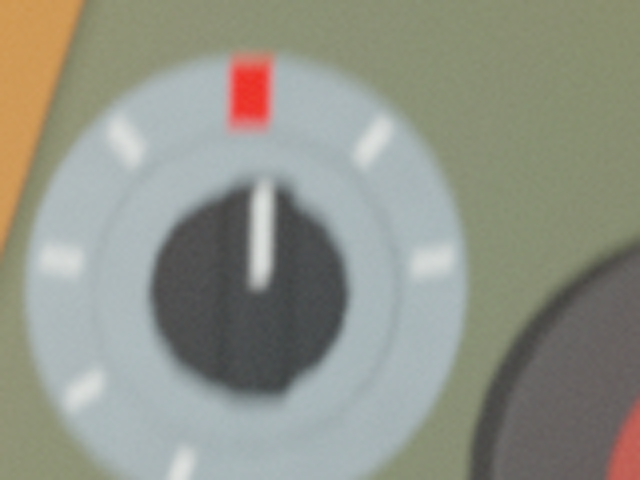

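The close crop shows the stripe (258,288)→(264,182) parallel to the direction of the red mark at (250,95), to within about 2°. Depth puts the bar at 15.5° against 16.2° for the mark, so it is in the click position. Handing in.

Run:
```python
from h import *
st();print(arm.sign_off())
```

```text
21.3 [0.5185 0.2774 0.2415] yaw,tilt [-73.29   0.22] F [ 0.6  0.3 -0. ] w 59.8 [-1.25  0.49  1.    1.7  -0.45  1.19 -1.41]
the job is handed in; nothing more can be done
None
```

The job is done and handed in at 21.3 s. I lifted the smaller yellow-armed rest out of the small blue holder by its arm and stood it on the bench. I let go, took it again by its sleeve and slid it onto the post. With the rest let go, I turned the knob 160° clockwise, from the first to the fifth position, and backed the arm away.

**Last checks**
- **Rest:** the arm top is at z = 0.106 m (0.105 m expected fully home), and the arm lies between the fork plates. Seating it gave a brief contact of about 25 N.
- **Knob:** depth puts the bar at 15.5° and the red mark at 16.2°. Colour-only fits of the thin stripe disagreed (6° to 16°). I put that down to the small blurred mask, because the close crop shows the pointer in line with the mark to about 2°.
- **Bystanders:** the jar and wrench show no pixel change. The whetstone region does show changes; I took these to be the gripper in front of it, and it looks unmoved in the overview, but I did not measure it.

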